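# Check the scooter tyre with a stick gauge

## Robot

A 7-joint arm with a two-finger parallel gripper is mounted at the origin on the work surface. World frame = base frame: x ahead of the robot, y to its left, z up, the work surface at z = 0. Lengths are in m, angles in rad, forces in N, time in s.
With the tool pointing down it reaches from about 0.4 to 0.85 m from the base axis. Payload 4.5 kg.
Tool frame: the origin (TCP) lies at the very end of the fingers, on their centre line; the grasp point (between the pads) lies 19 mm behind it (tcp_to_grasp is the z of the grasp point in the tool frame, in m); z points along the fingers, y is the line along which they close (so a half turn about z gives the same grasp; the last joint's range is limited). The gripper opens to 88 mm and grips with 3 to 60 N. Pads are 18 mm wide; open, the fingers measure 123 mm over their backs; the gripper's body (75 mm by 187 mm) begins 45 mm behind the grasp point.
Start: joints at [1.204, 0.689, -0.195, 1.565, 0.157, 0.902, -0.215], TCP at [0.244, -0.575, 0.239] pointing down, gripper open.
Joint ranges: [-3.01, 3.01], [-0.46, 2.08], [-1.47, 1.51], [0.13, 2.56], [-1, 4.14], [0.04, 2.09], [-2.66, 2.66]. Speed limits (rad/s): [2.57, 2.57, 3.14, 3.14, 3.14, 3.14, 3.14].

## Interface

Orientations are given as a unit quaternion [x, y, z, w].
In Python, from plant import * gives the robot as it stands. The module is installed in compiled form; this text tells all that it offers.
- The arm moves only by the shell command python3 -m jog 'ROWS' [OPENING] [FORCE]. ROWS is JSON, a list that holds one entry, the list of rows, each a list of 6 numbers: the shift along the tool's x, y, z in m, then the turn, a rotation vector about the tool's x, y, z in rad. In form: [[[dx, dy, dz, ax, ay, az], ...]]. A call has 1 to 12 rows; each row shifts and turns the commanded pose from where the row before left it, along the tool's axes as they then stand; what a row does not reach is not made up. A row lasts 1/8 s, in which the tool goes at most 62.5 mm and 10.7 degrees, less where a joint would pass 70% of its speed; a pose out of reach is approached as far as the arm can. A call with a gripper value outside its range is refused whole. OPENING is the finger opening in m, from 0 to 0.0881, set as the call begins (- or left out, the last holds). The fingers move at their own pace and stop on an object; FORCE is the grip in N (left out, the last holds). Time passes only in rows, so rows that do not move let the fingers close. It gives the time, the measured TCP pose, the force, the opening and the grip force at its end, in the units of the state.
- get_state(): the state, without advancing time (a new reading comes with each control period).
- snapshot(name): name is "scene" or "side" or "wrist"; returns a dict with "frame" (420x560x3 uint8, red, green, blue), "mtx" (3x3 intrinsics, pixels), "xyz" and "orientation" of the camera in the world; the wrist camera has in their place "mount" (4x4, takes a point from camera to tool coordinates, whose origin is the TCP and whose axes are the flange's). Camera axes: x right, y down, z forward; pixel columns grow to the right and rows downward; lengths in m; the calibration is good to about 2 mm. A picture is of the moment at which its call begins: read the wrist's pose just before it. There is no depth.
- finish_job(): hands the job in; it is judged then, once.
The state is a dict: "clock": time; "q": joint angles; "qd": joint speeds; "joint_torque": joint torques, N m; "tool_pos": TCP position; "eef_rot": TCP orientation; "contact_force": force on the tool from outside, world axes, zero at the start; "moment": the same for the moment, N m; "opening": opening from 0.0 (shut) to 1.0 (fully open); "finger_force": force on a finger pad.
Only numpy, scipy, OpenCV 4.12 (cv2) and the standard library are available. Lean on these libraries where they do the work, as an engineer would, in place of code of your own. Each camera call takes 0.05 s, during which the arm holds its last target. There are 200 camera calls.

## Task

Check the air in the scooter wheel that lies on the bench: take the stick gauge out of its wooden stand, press it squarely down onto the wheel's valve with a steady 11 to 18 N (22 N ruins the valve) and hold it there for about a second, so that the air pushes the rod out. Then put the gauge back upright, fully down in its stand, with the rod still standing out so that I can read it, and leave the toys where they are.

Things in the scene. Friction and masses are not known exactly. Their poses are not given: they have to be found in the camera images.
- gauge: Loose stick tyre gauge, about 100 g, 105 mm long without its rod, upright, mouth down in the stand's hole at the start. Origin: centre of the mouth's rim at the bottom; z runs up the axis. Black mouth piece 30 mm in diameter from z = 0 to 42 mm, then an aluminium tube 24 mm in diameter up to z = 105 mm. The mouth is a socket 22 mm wide, 14 mm deep; its bottom shoulder presses on the valve head.
- gauge_grip (a point): Good grip point on the gauge's axis, on the aluminium tube (24 mm thick), 88 mm above the mouth and 17 mm below the tube's top. Above it the gripper needs room for the rod, whose button ends up to 48 mm above this point.
- gauge_rod (a joint): How far the white rod (6 mm thick, 11 mm button, a dark ring every 5 mm) stands out of the gauge's top, m: 0 = in (button 4.5 mm above the tube), 0.026 = all out. Friction of 0.25 N keeps it wherever it was pushed to. It reads the pressure: according to the tyre's air it comes out by 11 to 22 mm when the gauge is pressed well home on the valve, less when pressed weakly.
- wheel: Fixed scooter wheel with air tyre, lying flat on the bench, 200 mm in diameter, 50 mm high: black rubber tyre, grey hub with its face at z = 34 mm, 22 mm wide axle end in the middle up to z = 50 mm, five small steel bolt heads. Origin: centre of its underside; x points to the valve, z up.
- valve (a point): Foot of the upright valve on the hub's face, 45 mm from the wheel's axis, 34 mm above the bench. A black rubber stem, 10 mm thick, stands up from here and ends in a brass head, 17 mm in diameter, 18 mm long, top edge bevelled. The head's top is 46 to 70 mm above this point: it differs from tyre to tyre.
- valve_low (a point): Point on the valve's axis 46 mm above its foot, the lowest place where the unpressed head's top can be (up to 24 mm higher). The sprung head goes down by up to 8 mm: 6 mm at 4 to about 9 N, over which the air drives the rod out, then a stiffer spring (2.2 N/mm): about 10.5 N at 6.5 mm, 14 N at the 8 mm stop, rigid beyond.
- stand: Fixed block of light wood on the bench, 90 x 80 mm, 45 mm high. Origin: centre of its underside. In the middle of its top an upright blind hole 36 mm in diameter, 35 mm deep (its floor, on which the gauge stands, is 10 mm above the bench), with a 2 mm bevel at its mouth.
- pot: Loose grey ceramic pot, 76 mm wide, 70 mm high; not to be disturbed. Origin: centre of its underside.
- bar: Loose wooden xylophone bar, 30 x 180 x 12 mm, lying flat; not to be disturbed. Origin: centre of its underside, long side along y.
- helmet: Loose red plastic helmet for dolls, 120 mm wide, 73 mm high, on its rim; not to be disturbed. Origin: centre of its underside, peak towards its -x.
- excavator: Loose orange toy excavator, about 200 x 95 x 125 mm; not to be disturbed. Origin: under the middle of its tracks, arm towards its -x.
Things that resemble listed ones, but are neither listed nor needed, are in the scene too. Of the things that look like the gauge, the smallest one is meant.

How it is judged:
By the outcome, as a careful person would: the job done as asked, in the order asked, and still so for the second after the job is handed in, with the robot touching nothing.
It also fails if it takes over 58 s, if anything falls off the work surface, if the arm or the gripper's body presses on something with over 40 N, if the wrist force passes 120 N, or if a joint passes its speed limit or range.

## Working session

There is one attempt and no reset: what is moved stays moved. The work goes in short steps, Python scripts to look and compute and a shell command to move; the robot and the scene stay as the last step left them, time stands still between calls to the robot, and variables do not carry over. Pictures are saved under pics/ and viewed, at most 10 in all, crops included, and the job is handed in when it is done.

```bash
mkdir -p pics; cat > h.py <<'E'
from plant import *
import numpy as np, cv2
from scipy.spatial.transform import Rotation as R
def cam(name):
    s=get_state(); d=snapshot(name); K=np.array(d["mtx"])
    if "mount" in d:
        M=np.array(d["mount"]); Rt=R.from_quat(s["eef_rot"]).as_matrix()
        Rc=Rt@M[:3,:3]; c=np.array(s["tool_pos"])+Rt@M[:3,3]
    else:
        c=np.array(d["xyz"]); o=np.array(d["orientation"]); Rc=R.from_quat(o).as_matrix() if o.size==4 else o
    return d["frame"],K,c,Rc
def plane(K,c,Rc,u,v,z):
    r=Rc@np.linalg.solve(K,[u,v,1.]); return c+r*(z-c[2])/r[2]
def proj(K,c,Rc,p):
    q=K@(Rc.T@(np.array(p)-c)); return q[:2]/q[2]
def save(n,f): cv2.imwrite("pics/"+n,cv2.cvtColor(f,cv2.COLOR_RGB2BGR))
E
python3 - <<'E'
from h import *
s=get_state(); print({k:np.round(v,3) for k,v in s.items()})
for n in ["scene","side"]:
    f,K,c,Rc=cam(n); save(n+"0.png",f); print(n,K.round(1).tolist(),c.round(3),Rc.round(3).tolist())
    np.savez(n+"0.npz",f=f,K=K,c=c,R=Rc)
E
```

```text
{'clock': np.float64(0.0), 'q': array([ 1.204,  0.69 , -0.195,  1.566,  0.157,  0.903, -0.215]), 'qd': array([-0.   , -0.001,  0.   ,  0.001,  0.001,  0.001, -0.002]), 'joint_torque': array([-1.0000e-03, -5.2757e+01, -1.2670e+00, -1.5343e+01, -5.3000e-02,
        7.0000e-03,  0.0000e+00]), 'tool_pos': array([ 0.244, -0.575,  0.238]), 'eef_rot': array([ 0.98 ,  0.199, -0.   , -0.001]), 'contact_force': array([-0.004, -0.72 ,  0.547]), 'moment': array([ 0.02 , -0.043,  0.03 ]), 'finger_force': np.float64(0.0), 'opening': np.float64(1.002)}
scene [[490.6, 0.0, 279.0], [0.0, 490.6, 212.4], [0.0, 0.0, 1.0]] [ 1.059 -0.552  0.596] [[0.789, 0.345, -0.508], [0.614, -0.468, 0.635], [-0.019, -0.813, -0.582]]
side [[521.3, 0.0, 285.2], [0.0, 521.3, 208.6], [0.0, 0.0, 1.0]] [0.379 0.808 0.594] [[-0.965, -0.138, 0.225], [-0.264, 0.513, -0.817], [-0.002, -0.847, -0.531]]
```

View pics/scene0.png

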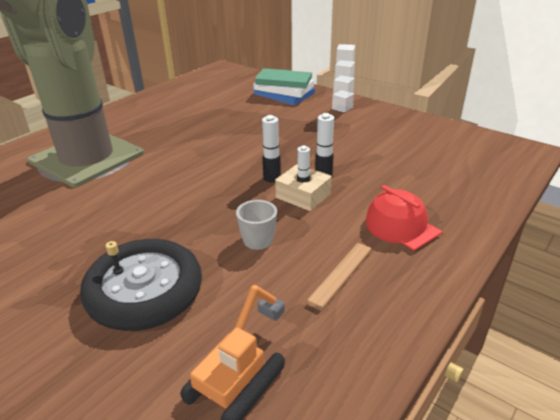

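View pics/side0.png

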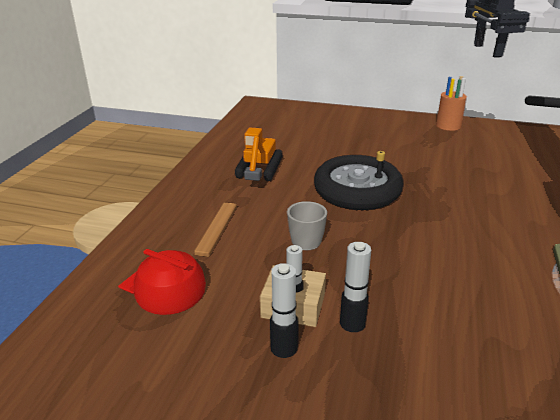

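Scene view: three gauge-like things, two tall ones on the bench at (271,148) and (325,145), and a small one in the wooden stand at (303,163). In the side view these are (357,287), (284,310) and (294,268). The small one in the stand fits, being the smallest and in the stand. The valve head is at (112,248) in the scene view and (381,156) in the side view. I'll confirm with an enlarged crop and triangulate.

```bash
python3 - <<'E'
from h import *
D=[np.load(n+"0.npz") for n in("scene","side")]
P=[d["K"]@np.c_[d["R"].T,-d["R"].T@d["c"]] for d in D]
def tri(a,b):
    X=cv2.triangulatePoints(P[0],P[1],np.array(a,float).reshape(2,1),np.array(b,float).reshape(2,1)).ravel();X=X[:3]/X[3]
    return X.round(4),[np.round(proj(d["K"],d["c"],d["R"],X)-p,1).tolist() for d,p in zip(D,(a,b))]
for n,a,b in [("gauge top",(303.5,149),(294,249)),("bigA top",(270.5,119),(358,246)),("bigB top",(325.5,117),(283.5,268)),("valve top",(112,244),(381,153)),("axle",(140,271),(359,173)),("pot rim c",(258,213),(307,213))]: print(n,*tri(a,b))
a=cv2.resize(D[0]["f"][105:215,235:360],None,fx=3.2,fy=3.2,interpolation=3)
b=cv2.resize(D[1]["f"][130:220,300:410],None,fx=3.2,fy=3.2,interpolation=3)
c=cv2.resize(D[0]["f"][230:330,70:210],None,fx=2.5,fy=2.5,interpolation=3)
o=np.zeros((600,800,3),np.uint8)
for im,x,y in((a,0,0),(b,410,0),(c,410,300)): o[y:y+im.shape[0],x:x+im.shape[1]]=im[:600-y,:800-x]
save("crop.png",o)
E
```

```text
gauge top [0.5394 0.1805 0.114 ] [[-0.6, -0.2], [-0.8, 0.3]]
bigA top [0.4408 0.1959 0.149 ] [[-0.8, -0.4], [-1.0, 0.5]]
bigB top [0.531  0.2719 0.1489] [[-0.8, -0.2], [-1.1, 0.3]]
valve top [ 0.4511 -0.2348  0.0925] [[-1.0, -0.7], [-0.6, 0.5]]
axle [ 0.493  -0.2212  0.0451] [[-0.5, -0.3], [-0.3, 0.2]]
pot rim c [0.5614 0.002  0.0653] [[-1.6, -0.7], [-1.4, 0.6]]
```

View pics/crop.png

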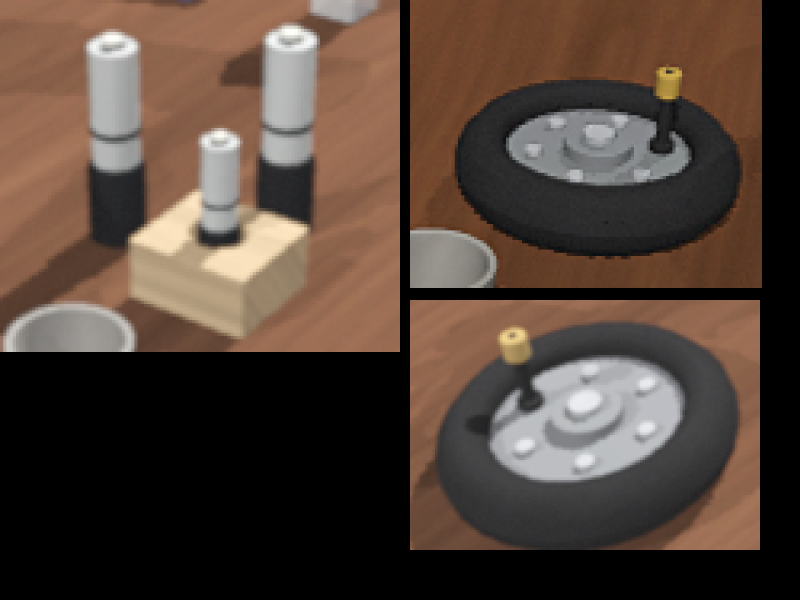

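Crop confirms: the stand holds the smallest gauge, at about (0.539, 0.180). The tall ones, at (0.441, 0.196) and (0.531, 0.272), are on the bare bench and about twice as thick. Closing the fingers along about 40° keeps the body clear of both. Going above it.

```bash
python3 -m jog '[[[0.04,-0.041,0,0,0,0],[0.04,-0.041,0,0,0,0],[0.04,-0.041,0,0,0,0],[0.04,-0.041,0,0,0,0],[0.04,-0.041,0,0,0,0],[0.04,-0.041,0,0,0,0],[0.04,-0.041,0,0,0,0],[0.04,-0.041,0,0,0,0],[0.04,-0.041,0,0,0,0],[0.04,-0.041,0,0,0,0],[0.04,-0.041,0,0,0,0],[0.04,-0.041,0,0,0,0]]]' 0.06 20
python3 -m jog '[[[0.042,-0.044,0,0,0,0],[0.042,-0.044,0,0,0,0],[0,0,0,0,0,-0.17],[0,0,0,0,0,-0.17],[0,0,0,0,0,-0.17],[0,0,0,0,0,-0.17],[0,0,0,0,0,-0.17],[0,0,0,0,0,-0.17],[0,0,0,0,0,-0.17],[0,0,0,0,0,-0.17],[0,0,0,0,0,-0.17],[0,0,0,0,0,-0.17]]]'
python3 -m jog '[[[0,0,0,0,0,-0.17],[0,0,0,0,0,0],[0,0,0,0,0,0]]]'
python3 - <<'E'
from h import *
s=get_state(); print(s["clock"],s["tool_pos"],s["q"],R.from_quat(s["eef_rot"]).as_matrix().round(3).tolist())
f,K,c,Rc=cam("wrist"); save("w1.png",f); np.savez("w1.npz",f=f,K=K,c=c,R=Rc); print(c.round(3),Rc.round(3).tolist(),proj(K,c,Rc,[.539,.1805,.12]),proj(K,c,Rc,[.539,.1805,.045]))
E
```

```text
clock: 1.6
tool_pos: [0.4942, 0.0665, 0.2385]
eef_rot: [0.98, 0.199, -0.0, 0.0]
contact_force: [0.7, -0.9, 0.4]
opening: 0.685
finger_force: 0.0
clock: 3.1
tool_pos: [0.5366, 0.1783, 0.2383]
eef_rot: [0.495, 0.869, -0.0, -0.0]
contact_force: [-1.1, 0.4, -0.4]
opening: 0.68
finger_force: 0.0
clock: 3.48
tool_pos: [0.5368, 0.1785, 0.2385]
eef_rot: [0.423, 0.906, -0.0, -0.0]
contact_force: [0.6, 0.1, 0.9]
opening: 0.683
finger_force: 0.0
3.475 [0.53678276 0.17846648 0.23851372] [-0.02447244  0.67310471 -0.64968552  1.73403681  0.49954879  0.90645842
 -0.18812954] [[-0.642, 0.767, -0.0], [0.767, 0.642, -0.0], [0.0, -0.0, -1.0]]
[0.49  0.235 0.384] [[0.767, 0.615, 0.185], [0.642, -0.734, -0.222], [-0.0, 0.289, -0.957]] [282.01810141 197.53604736] [281.412902   179.61989675]
```

View pics/w1.png

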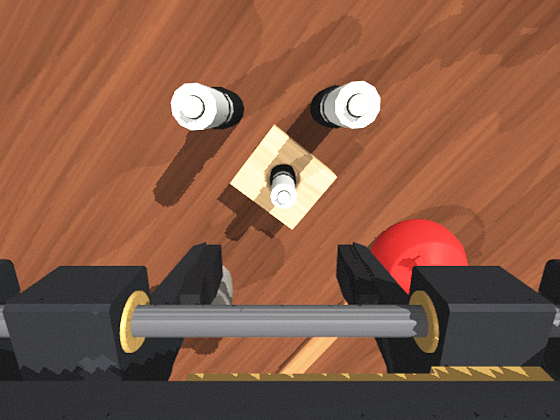

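The wrist view shows the small gauge's button at (283.5,198), the stand's top corners at (230,183), (277,124), (337,178) and (293,230), and the tall ones clear of the gripper on the camera side.

```bash
python3 - <<'E'
from h import *
d=np.load("w1.npz"); a=(d["K"],d["c"],d["R"])
s=get_state(); Rt=R.from_quat(s["eef_rot"]).as_matrix(); t=np.array(s["tool_pos"])
g=plane(*a,283.5,198,.1195); print("gauge",g,"shift tool",Rt.T@(g-t))
hsv=cv2.cvtColor(d["f"],cv2.COLOR_RGB2HSV)
print("stand",np.mean([plane(*a,u,v,.045) for u,v in((230,183),(277,124),(337,178),(293,230))],0))
for n in("pot",): pass
E
```

```text
gauge [0.54038189 0.18091638 0.1195    ] shift tool [-0.00041776  0.00428489  0.119118  ]
stand [0.54190416 0.18223068 0.045     ]
```

```bash
python3 -m jog '[[[0,0.0045,0.02,0,0,0],[0,0,0.03,0,0,0],[0,0,0.03,0,0,0],[0,0,0.03,0,0,0],[0,0,0.03,0,0,0],[0,0,0.02,0,0,0],[0,0,0,0,0,0],[0,0,0,0,0,0]]]'
python3 -m jog '[[[0,0,0,0,0,0],[0,0,0,0,0,0],[0,0,0,0,0,0],[0,0,0,0,0,0],[0,0,0,0,0,0]]]' 0.0 50
python3 -m jog '[[[0,0,0,0,0,0],[0,0,-0.01,0,0,0],[0,0,-0.03,0,0,0],[0,0,-0.04,0,0,0],[0,0,-0.04,0,0,0],[0,0,-0.04,0,0,0],[0,0,0,0,0,0],[0,0,0,0,0,0]]]'
python3 - <<'E'
from h import *
s=get_state(); t=np.array(s["tool_pos"]);Rt=R.from_quat(s["eef_rot"]).as_matrix(); print(t,Rt.round(3).tolist(),s["contact_force"])
fs=[]
for n in("wrist","scene"): 
    f,K,c,Rc=cam(n); np.savez(n+"2.npz",f=f,K=K,c=c,R=Rc); fs.append(f)
o=np.hstack([cv2.resize(fs[0],(400,300)),cv2.resize(fs[1][20:200,220:400],(400,400))[:300]])
save("w2.png",o)
print("move to valve, tool",Rt.T@(np.array([.4511,-.2348,.2])-t))
E
```

```text
clock: 4.53
tool_pos: [0.5404, 0.1819, 0.0788]
eef_rot: [0.422, 0.907, 0.0, 0.0]
contact_force: [0.6, 0.3, -0.2]
opening: 0.679
finger_force: 0.0
clock: 5.15
tool_pos: [0.5403, 0.1814, 0.0789]
eef_rot: [0.422, 0.907, -0.0, 0.0]
contact_force: [-1.3, -0.2, 2.0]
opening: 0.259
finger_force: 50.0
clock: 6.15
tool_pos: [0.5398, 0.1809, 0.2381]
eef_rot: [0.422, 0.907, -0.001, -0.0]
contact_force: [0.0, -0.2, -1.5]
opening: 0.26
finger_force: 50.0
[0.53979627 0.18090456 0.23813189] [[-0.644, 0.765, -0.001], [0.765, 0.644, -0.001], [-0.0, -0.001, -1.0]] [ 0.03222045 -0.22009009 -1.53852642]
move to valve, tool [-0.26080122 -0.33558842  0.03865865]
```

View pics/w2.png

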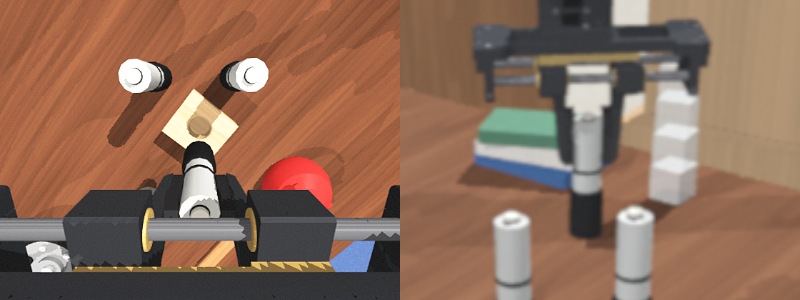

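The gauge is held upright and clear of the stand. The hole is visible at about (200,124) in the half-size wrist view. Next, over the valve.

```bash
python3 -m jog '[[[-0.015,-0.0186,0,0,0,0],[-0.029,-0.0373,0,0,0,0],[-0.029,-0.0373,0,0,0,0],[-0.029,-0.0373,0,0,0,0],[-0.029,-0.0373,0,0,0,0],[-0.029,-0.0373,0,0,0,0],[-0.029,-0.0373,0,0,0,0],[-0.029,-0.0373,0,0,0,0],[-0.029,-0.0373,0,0,0,0],[-0.014,-0.0186,0.02,0,0,0],[0,0,0,0,0,0],[0,0,0,0,0,0]]]'
python3 - <<'E'
from h import *
s=get_state(); t=np.array(s["tool_pos"]);Rt=R.from_quat(s["eef_rot"]).as_matrix(); print(t,s["q"].round(2) if hasattr(s["q"],"round") else s["q"])
fs={}
for n in("wrist","scene","side"): 
    f,K,c,Rc=cam(n); np.savez(n+"3.npz",f=f,K=K,c=c,R=Rc); fs[n]=f
    print(n,[proj(K,c,Rc,[t[0],t[1],t[2]+.019-z]).round(1) for z in(.088,)],proj(K,c,Rc,[.4511,-.2348,.0925]).round(1))
o=np.zeros((600,800,3),np.uint8); o[:300,:400]=cv2.resize(fs["wrist"],(400,300))
u,v=proj(*(np.load("scene3.npz")[k] for k in("K","c","R")),t-[0,0,.1]).astype(int)
o[:300,400:]=0
a=cv2.resize(fs["scene"][140:300,40:200],(480,480)); b=cv2.resize(fs["side"][60:200,330:430],(300,420))
o[:480,320:800]=0; o[0:300,:400]=cv2.resize(fs["wrist"],(400,300)); o[:480,400:800]=a[:,:400]; o[300:600,0:400]=cv2.resize(fs["side"][70:190,300:460],(400,300))
save("v3.png",o)
E
```

```text
clock: 7.75
tool_pos: [0.4524, -0.2318, 0.2184]
eef_rot: [0.42, 0.907, 0.001, -0.0]
contact_force: [0.3, 0.7, -0.7]
opening: 0.26
finger_force: 50.0
[ 0.45242439 -0.23175184  0.21839682] [ 0.81  0.64 -0.69  1.92  0.57  0.79  0.5 ]
wrist [array([278.4, 215.9])] [275.1 197.3]
scene [array([105.3, 214.5])] [111.  243.3]
side [array([382.1, 129.7])] [380.3 153.5]
```

View pics/v3.png

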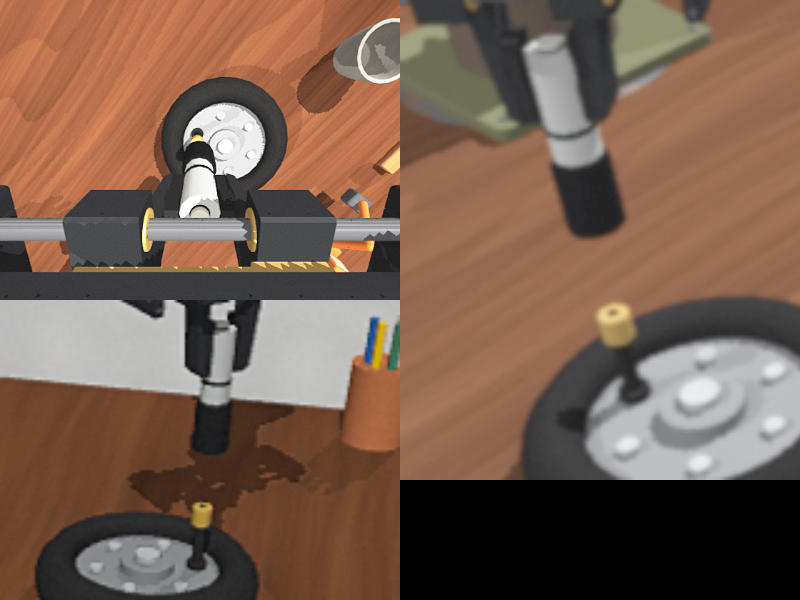

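Mouth rim centre is at about scene (104.3,215), side (384.4,129). The valve head top is at scene (111.3,243.7), side (381.2,152.4). Refine with brass and edge masks.

```bash
python3 - <<'E'
from h import *
D={n:np.load(n+"3.npz") for n in("scene","side","wrist")}
def bl(n,box,lo,hi):
    u0,v0,u1,v1=box; h=cv2.cvtColor(D[n]["f"][v0:v1,u0:u1],cv2.COLOR_RGB2HSV); m=cv2.inRange(h,lo,hi)
    k,l,st,c=cv2.connectedComponentsWithStats(m); i=1+np.argmax(st[1:,4]); return c[i]+[u0,v0],st[i][:4]+[u0,v0,0,0],st[i][4]
for n,bb,bm in(("scene",(95,230,130,265),(85,175,125,225)),("side",(365,140,395,165),(370,105,400,140))):
    print(n,"brass",bl(n,bb,(15,90,100),(32,255,255)),"black",bl(n,bm,(0,0,0),(179,255,45)))
print("wrist brass",bl("wrist",(220,150,330,230),(18,90,90),(32,255,255)))
P=[D[n]["K"]@np.c_[D[n]["R"].T,-D[n]["R"].T@D[n]["c"]] for n in("scene","side")]
def tri(a,b):
    X=cv2.triangulatePoints(P[0],P[1],np.array(a,float).reshape(2,1),np.array(b,float).reshape(2,1)).ravel();return X[:3]/X[3]
Bc=tri(bl("scene",(95,230,130,265),(15,90,100),(32,255,255))[0],bl("side",(365,140,395,165),(15,90,100),(32,255,255))[0])
Mc=tri(bl("scene",(85,175,125,225),(0,0,0),(179,255,45))[0],bl("side",(370,105,400,140),(0,0,0),(179,255,45))[0])
Mr=tri((104.3,215),(384.4,129.2)); T=tri((111.3,243.7),(381.2,152.4))
print("brassC",Bc,"blackC",Mc,"rim",Mr,"head top",T)
E
```

```text
scene brass (array([111.46202532, 247.65189873]), array([105, 241,  14,  15]), np.int32(158)) black (array([103.09090909, 206.05785124]), array([ 92, 193,  22,  25]), np.int32(363))
side brass (array([380.31428571, 155.42857143]), array([377, 151,   8,  10]), np.int32(70)) black (array([384.21167883, 121.16423358]), array([377, 110,  16,  22]), np.int32(274))
wrist brass (array([275.08433735, 192.87951807]), array([267, 189,  17,  11]), np.int32(83))
brassC [ 0.45162076 -0.23716118  0.08591811] blackC [ 0.45126037 -0.23221273  0.16720932] rim [ 0.44899913 -0.23292384  0.14923374] head top [ 0.45081059 -0.23566079  0.09354474]
```

```bash
python3 -m jog '[[[-0.0037,-0.0021,0,0,0,0],[0,0,0.015,0,0,0],[0,0,0.015,0,0,0],[0,0,0.015,0,0,0],[0,0,0,0,0,0],[0,0,0,0,0,0]]]'
python3 - <<'E'
from h import *
o=np.zeros((480,800,3),np.uint8)
for i,(n,b) in enumerate((("scene",(75,190,141,270)),("side",(348,95,414,175)))):
    f,K,c,Rc=cam(n); np.savez(n+"4.npz",f=f,K=K,c=c,R=Rc); u0,v0,u1,v1=b
    o[:480,i*400:i*400+396]=cv2.resize(f[v0:v1,u0:u1],None,fx=6,fy=6,interpolation=cv2.INTER_CUBIC)
save("v4.png",o); s=get_state(); print(s["tool_pos"],s["contact_force"])
E
```

```text
clock: 8.65
tool_pos: [0.4528, -0.2384, 0.1737]
eef_rot: [0.422, 0.907, 0.0, 0.0]
contact_force: [-0.1, -0.5, 0.3]
opening: 0.257
finger_force: 50.0
[ 0.45297296 -0.23852386  0.17411254] [ 0.71407956 -0.19806481 -0.64667421]
```

View pics/v4.png

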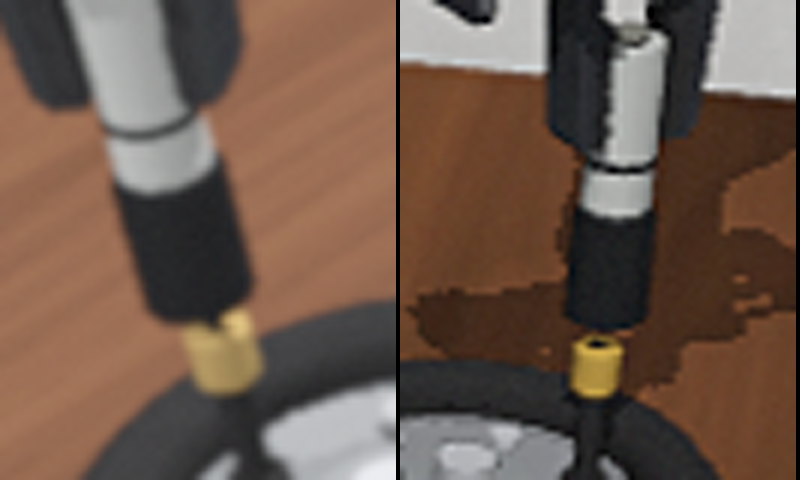

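The mouth hangs just above the valve: rim at about scene (109,240), side (449,147) in original pixels. It is about 1–2 mm off in the side view, so I'll measure the cross-axis offset properly.

```bash
python3 - <<'E'
from h import *
from scipy.optimize import least_squares
def mask(n,k,box,lo,hi):
    u0,v0,u1,v1=box; d=np.load(f"{n}{k}.npz"); f=cv2.resize(d["f"][v0:v1,u0:u1],None,fx=6,fy=6,interpolation=2)
    m=cv2.inRange(cv2.cvtColor(f,cv2.COLOR_RGB2HSV),lo,hi); _,l,st,c=cv2.connectedComponentsWithStats(m)
    i=1+np.argmax(st[1:,4]); r=cv2.minAreaRect(np.argwhere(l==i)[:,::-1].astype(np.float32))
    return [(np.array(x)+.5)/6-.5+[u0,v0] for x in(c[i],r[0])],np.array(r[1])/6
cams={n:[np.load(n+"4.npz")[k] for k in("K","c","R")] for n in("scene","side")}
def xy(pix,z):
    def res(p):
        o=[]
        for n in pix:
            a=proj(*cams[n],[*p,z]); b=proj(*cams[n],[*p,z+.02]); t=(b-a)/np.linalg.norm(b-a); e=pix[n]-a; o.append(e[0]*t[1]-e[1]*t[0])
        return o
    return least_squares(res,[.45,-.235]).x
BR=((14,90,80),(34,255,255)); 
bb={"scene":(95,230,130,265),"side":(365,140,395,168)}; bm={"scene":(88,214,120,248),"side":(370,126,396,152)}
for k in(0,3):
    m={n:mask(n,k,bb[n],*BR) for n in bb}
    for i in(0,1): print("brass",k,i,xy({n:m[n][0][i] for n in m},.085).round(4),[m[n][1].round(1) for n in m])
for th in(45,60):
    m={n:mask(n,4,bm[n],(0,0,0),(179,255,th)) for n in bm}
    for i in(0,1): print("black",th,i,xy({n:m[n][0][i] for n in m},.126).round(4),[(m[n][0][i].round(1),m[n][1].round(1)) for n in m])
print(get_state()["tool_pos"])
E
```

```text
brass 0 0 [ 0.451  -0.2361] [array([15.7, 12.9]), array([ 8.9, 10.9])]
brass 0 1 [ 0.4507 -0.2357] [array([15.7, 12.9]), array([ 8.9, 10.9])]
brass 3 0 [ 0.451  -0.2361] [array([15.6, 12.7]), array([ 8.9, 11. ])]
brass 3 1 [ 0.4506 -0.2357] [array([15.6, 12.7]), array([ 8.9, 11. ])]
black 45 0 [ 0.45  -0.237] [(array([106. , 231.4]), array([24. , 16.8])), (array([382.4, 139.8]), array([14.6, 21.1]))]
black 45 1 [ 0.4501 -0.2373] [(array([105.9, 231.7]), array([24. , 16.8])), (array([382.4, 139.4]), array([14.6, 21.1]))]
black 60 0 [ 0.4502 -0.2371] [(array([105.9, 231.3]), array([25.7, 17.6])), (array([382.3, 139.6]), array([15.7, 24.2]))]
black 60 1 [ 0.4504 -0.2375] [(array([105.8, 231.3]), array([25.7, 17.6])), (array([382.4, 138.1]), array([15.7, 24.2]))]
[ 0.45297296 -0.23852386  0.17411254]
```

```bash
J='python3 -m jog'; python3 -m jog '[[[0.0005,0.0013,0,0,0,0],[0,0,0.005,0,0,0],[0,0,0.005,0,0,0],[0,0,0.004,0,0,0],[0,0,0.004,0,0,0],[0,0,0,0,0,0]]]'
python3 -m jog '[[[0,0,0.002,0,0,0],[0,0,0.002,0,0,0],[0,0,0,0,0,0]]]'
python3 -m jog '[[[0,0,0.002,0,0,0],[0,0,0,0,0,0]]]'
python3 -m jog '[[[0,0,0.002,0,0,0],[0,0,0,0,0,0]]]'
```

```text
clock: 9.5
tool_pos: [0.453, -0.2372, 0.1554]
eef_rot: [0.422, 0.907, -0.0, -0.0]
contact_force: [-0.4, -0.7, -0.8]
opening: 0.261
finger_force: 50.0
clock: 9.88
tool_pos: [0.4532, -0.2373, 0.1516]
eef_rot: [0.422, 0.907, -0.0, -0.0]
contact_force: [-0.2, -0.2, -1.1]
opening: 0.257
finger_force: 50.0
clock: 10.12
tool_pos: [0.4532, -0.2373, 0.1496]
eef_rot: [0.422, 0.907, -0.0, -0.0]
contact_force: [-0.1, -1.1, -1.4]
opening: 0.255
finger_force: 50.0
clock: 10.38
tool_pos: [0.4535, -0.2374, 0.148]
eef_rot: [0.422, 0.907, -0.0, 0.0]
contact_force: [-1.2, 0.0, 4.9]
opening: 0.257
finger_force: 50.0
```

```bash
python3 -m jog '[[[0,0,0.002,0,0,0],[0,0,0,0,0,0]]]'
python3 -m jog '[[[0,0,0.002,0,0,0],[0,0,0,0,0,0]]]'
python3 -m jog '[[[0,0,0.001,0,0,0],[0,0,0,0,0,0]]]'
python3 -c "
from h import *
s=get_state();print(s['contact_force'],s['tool_pos'])"
```

```text
clock: 10.62
tool_pos: [0.4535, -0.2374, 0.1459]
eef_rot: [0.422, 0.907, -0.0, 0.0]
contact_force: [-0.3, -1.1, 5.8]
opening: 0.255
finger_force: 50.0
clock: 10.88
tool_pos: [0.4536, -0.2374, 0.1442]
eef_rot: [0.422, 0.907, -0.0, 0.0]
contact_force: [-1.2, -0.1, 7.2]
opening: 0.262
finger_force: 50.0
clock: 11.12
tool_pos: [0.4536, -0.2375, 0.1434]
eef_rot: [0.422, 0.907, -0.0, 0.001]
contact_force: [-1.7, -0.2, 8.7]
opening: 0.26
finger_force: 50.0
[-1.70841237 -0.20447185  8.71643058] [ 0.45362467 -0.23745788  0.14335813]
```

```bash
python3 -m jog '[[[0,0,0.001,0,0,0],[0,0,0,0,0,0]]]'
python3 -m jog '[[[0,0,0.0006,0,0,0],[0,0,0,0,0,0]]]'
```

```text
clock: 11.38
tool_pos: [0.4537, -0.2375, 0.1424]
eef_rot: [0.422, 0.907, -0.0, 0.001]
contact_force: [-1.1, 0.2, 9.6]
opening: 0.26
finger_force: 50.0
clock: 11.62
tool_pos: [0.4537, -0.2375, 0.1419]
eef_rot: [0.422, 0.907, -0.0, 0.001]
contact_force: [-1.7, 0.8, 10.8]
opening: 0.262
finger_force: 50.0
```

```bash
python3 -m jog '[[[0,0,0.0008,0,0,0],[0,0,0,0,0,0]]]'
python3 -m jog '[[[0,0,0.0003,0,0,0],[0,0,0,0,0,0],[0,0,0,0,0,0]]]'
```

```text
clock: 11.88
tool_pos: [0.4538, -0.2375, 0.1413]
eef_rot: [0.422, 0.907, -0.0, 0.001]
contact_force: [-1.2, -1.1, 12.6]
opening: 0.261
finger_force: 50.0
clock: 12.25
tool_pos: [0.4538, -0.2375, 0.1411]
eef_rot: [0.422, 0.907, -0.0, 0.001]
contact_force: [-1.5, -0.1, 11.7]
opening: 0.255
finger_force: 50.0
```

```bash
python3 -m jog '[[[0,0,0.0004,0,0,0],[0,0,0,0,0,0],[0,0,0,0,0,0],[0,0,0,0,0,0]]]'
python3 -m jog '[[[0,0,0,0,0,0],[0,0,0,0,0,0],[0,0,0,0,0,0]]]'
python3 -m jog '[[[0,0,0,0,0,0],[0,0,0,0,0,0],[0,0,0,0,0,0],[0,0,0,0,0,0]]]'
```

```text
clock: 12.75
tool_pos: [0.4539, -0.2376, 0.1408]
eef_rot: [0.422, 0.907, -0.0, 0.001]
contact_force: [-2.5, 0.6, 13.3]
opening: 0.26
finger_force: 50.0
clock: 13.12
tool_pos: [0.4539, -0.2376, 0.1408]
eef_rot: [0.422, 0.907, -0.0, 0.001]
contact_force: [-2.3, 0.4, 13.9]
opening: 0.257
finger_force: 50.0
clock: 13.62
tool_pos: [0.4539, -0.2376, 0.1408]
eef_rot: [0.422, 0.907, -0.0, 0.001]
contact_force: [-2.8, -0.1, 14.3]
opening: 0.259
finger_force: 50.0
```

Held about 14 N for over 1 s. Lift and check the rod.

```bash
python3 -m jog '[[[0,0,-0.004,0,0,0],[0,0,-0.006,0,0,0],[0,0,-0.01,0,0,0],[0,0,-0.015,0,0,0],[0,0,-0.02,0,0,0],[0,0,-0.025,0,0,0],[0,0,-0.02,0,0,0],[0,0,0,0,0,0],[0,0,0,0,0,0]]]'
python3 - <<'E'
from h import *
s=get_state(); t=np.array(s["tool_pos"]);Rt=R.from_quat(s["eef_rot"]).as_matrix(); print(t,Rt.round(3).tolist())
o=np.zeros((480,800,3),np.uint8)
for i,(n,w) in enumerate((("scene",40),("side",40))):
    f,K,c,Rc=cam(n); np.savez(n+"5.npz",f=f,K=K,c=c,R=Rc); u,v=proj(K,c,Rc,t).astype(int)
    o[:,i*400:(i+1)*400]=cv2.resize(f[max(v-48,0):max(v-48,0)+96,u-40:u+40],(400,480),interpolation=2)
save("v5.png",o)
# hole centre in wrist2
d=np.load("wrist2.npz"); f=d["f"]; crop=f[110:215,220:350]
save("hole.png",cv2.resize(crop,None,fx=6,fy=5.7,interpolation=2))
E
```

```text
clock: 14.75
tool_pos: [0.4527, -0.2373, 0.2392]
eef_rot: [0.422, 0.907, -0.0, -0.0]
contact_force: [-0.0, -0.4, -1.2]
opening: 0.26
finger_force: 50.0
[ 0.45266391 -0.23728497  0.23918339] [[-0.644, 0.765, -0.001], [0.765, 0.644, 0.0], [0.001, -0.001, -1.0]]
```

View pics/v5.png

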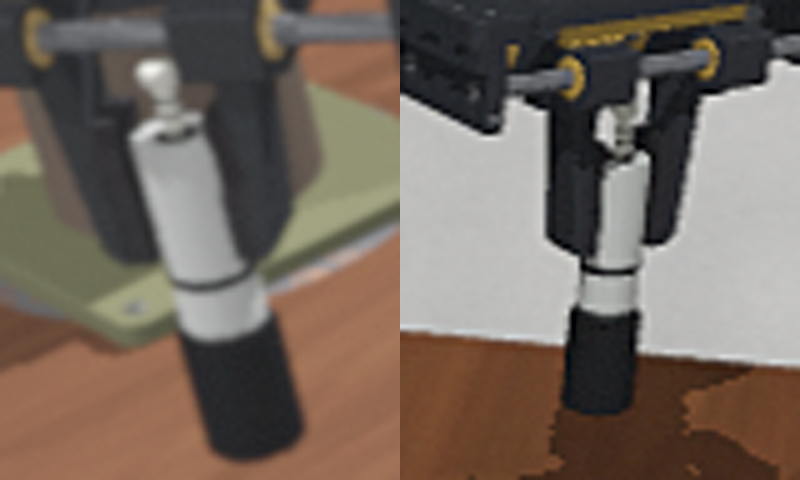

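View pics/hole.png

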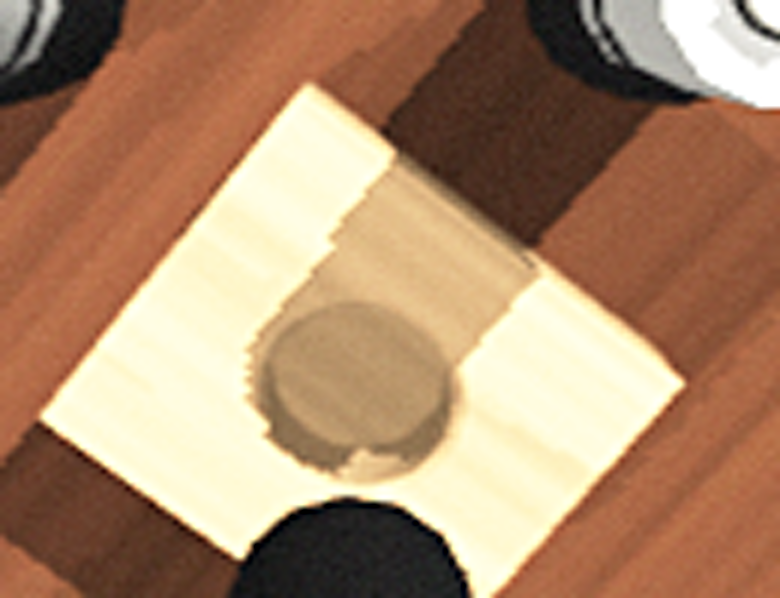

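The rod stands out clearly at scene crop (158,80). The hole's rim is centred at crop (355,390), about wrist pixel (279.2,178.4).

```bash
python3 - <<'E'
from h import *
d=np.load("wrist2.npz"); a=(d["K"],d["c"],d["R"])
print("rim",plane(*a,220+355/6,110+390/5.7,.045),"floor",plane(*a,220+361/6,110+375/5.7,.01))
print("corners",np.mean([plane(*a,220+u/6,110+v/5.7,.045) for u,v in((40,415),(308,85),(685,380))][::2],0))
s=get_state(); t=np.array(s["tool_pos"]);Rt=R.from_quat(s["eef_rot"]).as_matrix()
for p in([.5403,.1814,.2392],[.541,.182,.2392]): print(Rt.T@(np.array(p)-t))
E
```

```text
rim [0.53902019 0.18227614 0.045     ] floor [0.54261219 0.17988191 0.01      ]
corners [0.54092061 0.18189869 0.045     ]
[ 2.63598582e-01  3.36811273e-01 -3.31397348e-04]
[ 2.63606436e-01  3.37733194e-01 -3.32270162e-04]
```

```bash
python3 -m jog '[[[0.0146,0.0187,0,0,0,0],[0.0293,0.0375,0,0,0,0],[0.0293,0.0375,0,0,0,0],[0.0293,0.0375,0,0,0,0],[0.0293,0.0375,0,0,0,0],[0.0293,0.0375,0,0,0,0],[0.0293,0.0375,0,0,0,0],[0.0293,0.0375,0,0,0,0],[0.0293,0.0375,0,0,0,0],[0.0146,0.0187,0,0,0,0],[0,0,0,0,0,0],[0,0,0,0,0,0]]]'
python3 -m jog '[[[0,0,0.02,0,0,0],[0,0,0.03,0,0,0],[0,0,0.03,0,0,0],[0,0,0.02,0,0,0],[0,0,0,0,0,0],[0,0,0,0,0,0]]]'
python3 -c "
from h import *
s=get_state(); t=np.array(s['tool_pos']);Rt=R.from_quat(s['eef_rot']).as_matrix();print(t,Rt.T@(np.array([.5408,.1816,.079])-t))"
```

```text
clock: 16.35
tool_pos: [0.5411, 0.1799, 0.2388]
eef_rot: [0.422, 0.906, -0.001, -0.0]
contact_force: [-0.4, -0.2, -1.6]
opening: 0.257
finger_force: 50.0
clock: 17.1
tool_pos: [0.542, 0.1809, 0.1403]
eef_rot: [0.422, 0.906, 0.0, 0.0]
contact_force: [0.5, 0.8, -1.7]
opening: 0.26
finger_force: 50.0
[0.54197583 0.18092742 0.14030536] [ 0.00130839 -0.00050728  0.06130426]
```

```bash
python3 -m jog '[[[0.0013,-0.0005,0.01,0,0,0],[0,0,0.012,0,0,0],[0,0,0.008,0,0,0],[0,0,0,0,0,0]]]'
python3 -m jog '[[[0,0,0.008,0,0,0],[0,0,0.008,0,0,0],[0,0,0.006,0,0,0],[0,0,0,0,0,0]]]'
python3 -m jog '[[[0,0,0.004,0,0,0],[0,0,0.003,0,0,0],[0,0,0,0,0,0]]]'
```

```text
clock: 17.6
tool_pos: [0.5397, 0.1821, 0.1087]
eef_rot: [0.422, 0.907, -0.001, -0.0]
contact_force: [0.2, 0.1, -1.6]
opening: 0.258
finger_force: 50.0
clock: 18.1
tool_pos: [0.5399, 0.1822, 0.087]
eef_rot: [0.422, 0.907, -0.0, -0.0]
contact_force: [0.2, 0.2, -0.3]
opening: 0.257
finger_force: 50.0
clock: 18.48
tool_pos: [0.5401, 0.1823, 0.0804]
eef_rot: [0.422, 0.907, -0.0, -0.0]
contact_force: [0.1, 0.2, -1.3]
opening: 0.259
finger_force: 50.0
```

```bash
python3 -m jog '[[[0,0,0.001,0,0,0],[0,0,0,0,0,0]]]'
python3 -m jog '[[[0,0,0.0008,0,0,0],[0,0,0,0,0,0]]]'
```

```text
clock: 18.73
tool_pos: [0.5403, 0.1824, 0.0796]
eef_rot: [0.422, 0.907, 0.0, 0.0]
contact_force: [0.0, 0.1, -0.8]
opening: 0.26
finger_force: 50.0
clock: 18.98
tool_pos: [0.5403, 0.1824, 0.0789]
eef_rot: [0.422, 0.907, 0.0, 0.0]
contact_force: [-0.0, 0.1, -0.4]
opening: 0.257
finger_force: 50.0
```

```bash
python3 -m jog '[[[0,0,0.0008,0,0,0],[0,0,0,0,0,0]]]'
python3 -c "
from h import *
print(get_state()['contact_force'])"
```

```text
clock: 19.23
tool_pos: [0.5405, 0.1824, 0.0788]
eef_rot: [0.422, 0.907, 0.0, 0.0]
contact_force: [-0.8, -1.5, 6.7]
opening: 0.258
finger_force: 50.0
[-0.77066844 -1.50780295  6.6698356 ]
```

```bash
python3 -m jog '[[[0,0,0,0,0,0],[0,0,0,0,0,0],[0,0,0,0,0,0],[0,0,0,0,0,0]]]' 0.06
python3 -m jog '[[[0,0,-0.01,0,0,0],[0,0,-0.02,0,0,0],[0,0,-0.03,0,0,0],[0,0,-0.04,0,0,0],[0,0,-0.04,0,0,0],[0,0,-0.04,0,0,0],[0,0,0,0,0,0],[0,0,0,0,0,0]]]'
python3 - <<'E'
from h import *
o=np.zeros((600,800,3),np.uint8)
f=cam("scene")[0]; o[:300,:400]=cv2.resize(f,(400,300)); o[:300,400:]=cv2.resize(f[110:215,233:373],(400,300),interpolation=2)
g=cam("side")[0]; o[300:,:400]=cv2.resize(g,(400,300)); o[300:,400:]=cv2.resize(g[230:335,225:365],(400,300),interpolation=2)
save("end.png",o)
for n,x in(("scene",f),("side",g)):
    d=cv2.absdiff(x,np.load(n+"0.npz")["f"]).max(2); m=(d>60).astype(np.uint8); _,_,st,_=cv2.connectedComponentsWithStats(m); print(n,[r.tolist() for r in st[1:] if r[4]>15])
E
```

```text
clock: 19.73
tool_pos: [0.5402, 0.1824, 0.0779]
eef_rot: [0.422, 0.907, -0.0, -0.0]
contact_force: [-0.6, -0.3, 0.3]
opening: 0.673
finger_force: 0.0
clock: 20.72
tool_pos: [0.5399, 0.1819, 0.2578]
eef_rot: [0.422, 0.907, -0.0, 0.0]
contact_force: [-0.1, 0.2, -0.7]
opening: 0.677
finger_force: 0.0
scene [[0, 0, 4, 14, 31], [254, 0, 107, 83, 2997], [3, 18, 8, 16, 32], [273, 39, 16, 44, 336], [301, 138, 7, 7, 34], [161, 259, 10, 7, 34], [155, 266, 6, 5, 18], [154, 275, 7, 8, 18], [162, 278, 10, 5, 33], [137, 291, 11, 6, 35]]
side [[218, 0, 152, 165, 10405], [465, 0, 65, 58, 2022], [441, 82, 19, 25, 100], [446, 108, 9, 22, 89], [464, 108, 31, 11, 156], [269, 115, 9, 6, 17], [292, 202, 18, 4, 19], [303, 206, 15, 15, 33], [290, 237, 8, 7, 34], [291, 245, 7, 7, 25]]
```

View pics/end.png

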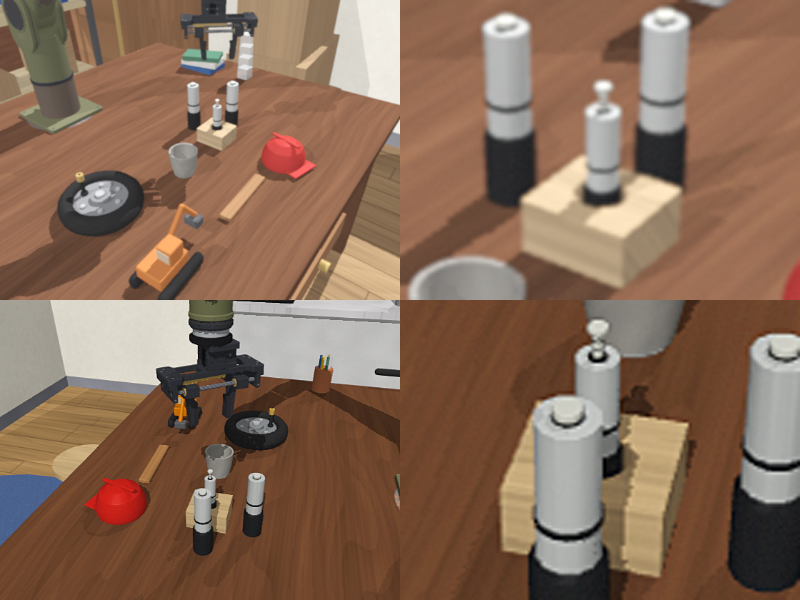

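The gauge stands upright and fully down in the stand, with its rod out (button at (603,88) in the enlarged scene crop). The toys haven't moved; the other differences are shadows and glints.

```bash
python3 -c "
from plant import *
print(finish_job())"
```

```text
the job is handed in; nothing more can be done
None
```

I pressed the gauge onto the valve at about 14 N for just over a second; it is now back upright, fully down in its stand with the rod out, the toys have not moved, and the job is handed in.

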